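# Scan the index label inside a slide box lid

### The job

Book in the blue slide box that lies beside the barcode scanner, in front of the robot: flip its lid right back (it has a thumb tab at the front), take the scanner from its cradle and point it squarely at the middle of the barcode inside the lid from about 10 cm away, holding it still there for at least a second. Then set the scanner back in its cradle as it lay (do not drop it in) and swing the box's lid shut again. Leave the petri dish, the bottle and the notebook where they are.

Things in the scene. Friction and masses are not known exactly. Their poses are not given: they have to be found in the camera images.
- slide_box: navy blue flat slide box, 105 x 176 x 34 mm (x, y, z) with the lid closed, 0.95 kg, loose on the bench. Origin: centre of its underside; z up; its front (with the thumb tab) faces its own -x, its hinge runs along y at the back (+x) edge. The lower part is 21 mm high
- slide_box_lid (a joint): angle of the slide box's lid about its back edge: 0 closed, grows as it opens, end stop at 1.92 rad (110 deg, leaning back). The lid is light (a force under 2 N at the tab lifts it); its hinge has some friction: below about 0.9 rad it sinks shut by itself in a second or two, further open it stays where it is left
- lid_hinge (a point): middle of the lid's hinge axis, 50 mm behind the box's centre and 22 mm above the bench. Its axes turn with the lid: x and y as the box's and z up when closed. The closed lid reaches from here 98 mm to -x, is 176 mm wide (y), its top face 12 mm and its flat inner face 9 mm above this point in its own z, with a rim all round that comes down to -1 mm
- tab (a point): point on the lid's thumb tab, a tongue 40 mm wide (y) and 4 mm thick that juts level from the middle of the lid's front, 20 mm out from the lid's front wall (98 mm to 118 mm from the hinge axis); this point is 111.5 mm from the hinge axis, in the middle of the tab's thickness. When closed the tab's underside is 24.5 mm above the bench, with free space beneath it. Axes as the lid's
- label (a point): middle of the printed barcode (46 x 68 mm white label with black bars, on a 76 x 150 mm index card) on the inner face of the lid, 52 mm from the hinge axis. Axes as the lid's: the label faces its own -z (down when closed; towards the front of the box and 20 deg upward when the lid is fully open)
- scanner: black bar-shaped barcode scanner, 156 mm long (x), 0.16 kg: a straight grip 34 mm wide (y) and 28 mm high from x = -81 to +41 mm, and a head 56 mm wide and 36 mm high from x = +34 to +78 mm with the reading window in its end. Origin: on the level of the head's underside, mid-length; the axis of grip, head and beam lies at z = 18 mm. The beam leaves along +x; z up, trigger on top
- window (a point): centre of the scanner's reading window, 78 mm ahead of the scanner's origin and 18 mm above it; its x axis is the beam
- cradle: grey charging cradle fixed to the bench, 185 x 92 x 36 mm: outward-leaning cheeks beside the scanner's head (x = 33 to 79 mm) and tail (x = -84 to -54 mm), about 4 mm of play, a low stop at each end. Between x = -46 and 31 mm it is only a bar 34 mm wide, 9 mm high: room for fingers beside the grip. Origin: centre of its underside; x is the way the window points
- seat (a point): where the scanner's origin is when it lies in the cradle, 10 mm above the cradle's origin; axes as the cradle's
- eyepieces (a point): front end of the white microscope's two eyepieces, between them: an obstacle that stands at the right of the work. Nothing of the microscope is nearer to the robot; they are 130 mm wide together, and its top there is 440 mm above the bench. Keep the arm and gripper in front of them when passing
- petri_dish: round lidded petri dish, 88 mm across, 15 mm high, a bystander; origin at the centre of its underside
- clear_bottle: clear bottle with black cap, 38 mm across, 84 mm high, a bystander; origin at the centre of its underside
- notebook: spiral notebook, 105 x 152 x 13 mm, a bystander; origin at the centre of its underside

How it is judged:
By the outcome, as a careful person would: the job done as asked, in the order asked, and still so for the second after the job is handed in, with the robot touching nothing.
It also fails if it takes over 72 s, if anything falls off the work surface, if the arm or the gripper's body presses on something with over 40 N, if the wrist force passes 120 N, or if a joint passes its speed limit or range.

### The arm

A 7-joint arm with a two-finger parallel gripper is mounted at the origin on a cart in front of the work surface, level with it; the furniture and walls round the work are solid. World frame = base frame: x ahead of the robot, y to its left, z up, the work surface at z = 0. Lengths are in mm, angles in rad, forces in N, time in s.
With the tool pointing down it reaches from about 350 to 900 mm from the base axis. Payload 19.9 kg.
Tool frame: the origin (TCP) lies between the finger pads; the fingertips stand 22 mm ahead of it and the grasp point (between the pads) lies 3 mm ahead of it (bot.finger_overhang is the distance from the TCP to the fingertips, in mm); z points along the fingers, y is the line along which they close (so a half turn about z gives the same grasp; the last joint's range is limited). The gripper opens to 85 mm and grips with 20 to 120 N. Pads are 22 mm wide; open, the fingers measure 114 mm over their backs; the gripper's body (76 mm by 85 mm) begins 54 mm behind the grasp point. The pads swing forward as they close: fully open they stand 13 mm farther back than shut.
Start: joints at [1.288, 0.417, -0.01, 1.614, 0.005, 1.111, -0.053], TCP at [149.654, -606.801, 253.26] pointing down, gripper open.
Joint ranges: [-2.81, 2.81], [-0.39, 2.02], [-1.27, 1.25], [0.06, 2.57], [-1.19, 4.33], [0.19, 2], [-2.82, 2.82]. Speed limits (rad/s): [1.89, 1.89, 2.39, 2.39, 3.01, 3.01, 3.01].

### API

Orientations are given as a unit quaternion [w, x, y, z].
In Python, from bench import bot, status, grab_frame gives the robot as it stands (bot), with the cameras as plain functions and the readings (status).
- The arm moves only by the tool drive_effector, called after "Emit:" by a JSON object that holds its "api" and its "payload". Schema: {"type":"object","properties":{"plan":{"type":"array","items":{"type":"number"},"minItems":4,"maxItems":40},"finger_gap":{"type":"number"},"grip_force":{"type":"number"},"only":{"type":"string"},"quiet":{"type":"boolean"},"lines":{"type":"string"}},"required":["plan"],"additionalProperties":false}. plan is one flat list of numbers that holds 1 to 10 rows one after another, with no inner brackets; each row has 4 numbers: dx, dy, dz in mm, then a turn about the tool's z in rad; each row is the pose to reach, as a shift and turn from the pose commanded when the call began, along the tool's axes at that moment; what a row does not reach only later rows make up. A row lasts 1/8 s, in which the tool goes at most 62.5 mm and 0.188 rad, less where a joint would pass 70% of its speed; a pose out of reach is approached as far as the arm can. finger_gap is the opening from 0.0 (shut) to 1.0 (fully open), set as the call begins (left out keeps the last). The fingers move at their own pace and stop on an object; grip_force is the grip in N (left out, the last holds). Time passes only in rows, so rows that do not move let the fingers close. The tool returns the time, the measured TCP pose, the force, the opening and the grip force at its end. only (a regular expression) keeps the lines of the reply that match it, lines (a string "A,B") keeps lines A to B, and quiet returns only ok. Input that does not fit is refused with a message, and nothing moves.
- status.state(): the state, without advancing time (a new reading comes with each control period).
- grab_frame(name): name is "scene" or "top" or "wrist"; returns a dict with "color" (480x640x3 uint8, blue, green, red), "z_map" (480x640 float32, mm along the optical axis (not along the pixel's ray), 0 where there is no reading), "camera_matrix" (3x3 intrinsics, pixels), "R" (3x3) and "t" (3): a world point X has camera coordinates R X + t; the wrist camera has in their place "tool_from_camera" (4x4, takes a point from camera to tool coordinates, whose origin is the TCP and whose axes are the flange's). Camera axes: x right, y down, z forward; pixel columns grow to the right and rows downward; lengths in mm; the calibration is good to about 2 mm. The wrist camera is an equidistant fisheye: a pixel r from the principal point sees the ray r / f radians off the axis. A picture is of the moment at which its call begins: read the wrist's pose just before it.
- bot.finish_job(): hands the job in; it is judged then, once.
The state is a dict: "t": time; "joint_positions": joint angles; "qvel": joint speeds; "tau": joint torques, N m; "tool_pos": TCP position; "eef_rot": TCP orientation; "force": force on the tool from outside, world axes, zero at the start; "wrist_torque": the same for the moment, N m; "grip_width": opening from 0.0 (shut) to 1.0 (fully open); "grasp_force": force on a finger pad.
Only numpy, scipy, OpenCV 4.12 (cv2) and the standard library are available. Lean on these libraries where they do the work, as an engineer would, in place of code of your own. Each camera call takes 0.05 s, during which the arm holds its last target. There are 200 camera calls.

## Working session

There is one attempt and no reset: what is moved stays moved. The work goes in short steps, Python scripts to look and compute and a tool call to move; the robot and the scene stay as the last step left them, time stands still between calls to the robot, and variables do not carry over. Pictures are saved under pics/ and viewed, at most 10 in all, crops included, and the job is handed in when it is done.

```bash
ls; mkdir -p pics; python3 - <<'E'
from bench import bot, status, grab_frame
import cv2,numpy as np
s=status.state();print(s)
for n in("scene","top"):
    f=grab_frame(n);cv2.imwrite(f"pics/{n}0.png",f["color"]);np.savez(f"{n}0.npz",**f)
    print(n,f["camera_matrix"],f["R"],f["t"],-f["R"].T@f["t"])
E
```

```text
bench.py
pics
{'t': 0.0, 'joint_positions': array([ 1.2874949 ,  0.41796563, -0.01027138,  1.61420407,  0.00471563,
        1.11065551, -0.05303848]), 'qvel': array([-0.00236319,  0.00070278,  0.00011646,  0.00080339,  0.00152106,
        0.00173422,  0.00106766]), 'tau': array([ 2.11979466e-03, -8.64471102e+01,  6.79830350e-01, -4.34909606e+01,
        1.91713020e-02,  7.27527629e-03, -2.13874767e-05]), 'tool_pos': array([ 149.54988738, -606.5116896 ,  252.6530316 ]), 'eef_rot': array([-5.90590063e-04,  9.92703365e-01,  1.20580529e-01, -1.30923363e-04]), 'force': array([-0.19910128, -0.22192154,  0.69192466]), 'wrist_torque': array([0.01236963, 0.02438304, 0.01165297]), 'grasp_force': 0.0, 'grip_width': 0.9981927495396897}
scene [[491.30073588   0.         320.01137255]
 [  0.         491.30073588 244.22723939]
 [  0.           0.           1.        ]] [[-0.49371471 -0.86961745  0.00335875]
 [-0.49183996  0.27604676 -0.8257673 ]
 [ 0.71717448 -0.40934543 -0.56400096]] [475.09579477 450.71072492 993.74371258] [-256.44829959  695.51880983  931.05885575]
top [[525.95428547   0.         326.28667268]
 [  0.         525.95428547 247.34848504]
 [  0.           0.           1.        ]] [[ 0.01572368 -0.99982377  0.01025612]
 [-0.9819753  -0.01737362 -0.1882091 ]
 [ 0.18835412 -0.00711192 -0.98207543]] [ 158.90774706  676.27839646 1782.02416534] [ 325.93848135  183.30275521 1875.73411595]
```

View pics/top0.png

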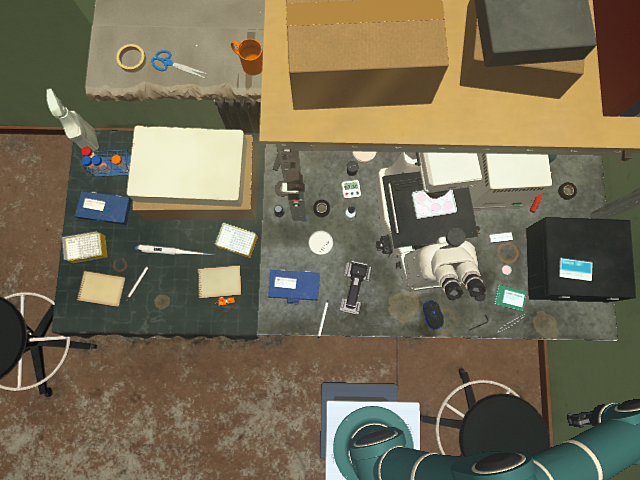

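View pics/scene0.png

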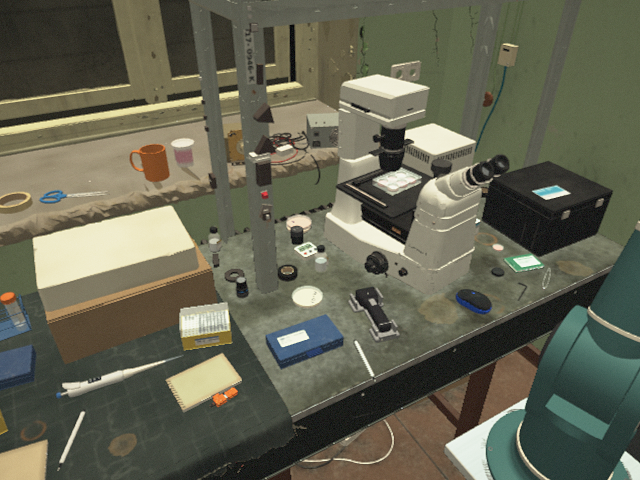

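The top view shows the blue box at about (293,285) with its tab down (291,301), facing the robot. The cradle and scanner are at (353,287), the dish at (320,243) and the eyepieces at (450-478,285). I'll zoom in and take coarse positions.

```bash
cat > h.py <<'E'
import numpy as np,cv2
from scipy.spatial.transform import Rotation as Rn
from bench import bot, status, grab_frame
def rot(q): return Rn.from_quat(np.r_[q[1:],q[0]])
def cast(f,uv,z):
    """pixels -> world points on plane z"""
    uv=np.atleast_2d(uv).astype(float);K=f["camera_matrix"]
    p=(uv-[K[0,2],K[1,2]])/K[0,0]
    if "toolT" in f:
        r=np.linalg.norm(p,axis=1)+1e-9
        d=np.c_[p*(np.sin(r)/r)[:,None],np.cos(r)]
        T=f["toolT"]@f["tool_from_camera"];d=d@T[:3,:3].T;o=T[:3,3]
    else:
        d=np.c_[p,np.ones(len(p))]@f["R"];o=-f["R"].T@f["t"]
    return o+d*((z-o[2])/d[:,2])[:,None]
def grab(n):
    s=status.state();f=dict(grab_frame(n))
    if n=="wrist":
        T=np.eye(4);T[:3,:3]=rot(s["eef_rot"]).as_matrix();T[:3,3]=s["tool_pos"];f["toolT"]=T
    return f
def load(p): return dict(np.load(p))
def proj(f,X):
    """world -> pixels"""
    X=np.atleast_2d(X);K=f["camera_matrix"]
    if "toolT" in f:
        T=np.linalg.inv(f["toolT"]@f["tool_from_camera"]);c=X@T[:3,:3].T+T[:3,3]
        rr=np.linalg.norm(c[:,:2],axis=1)+1e-9;th=np.arctan2(rr,c[:,2]);p=c[:,:2]*(th/rr)[:,None]
    else:
        c=X@f["R"].T+f["t"];p=c[:,:2]/c[:,2:]
    return p*K[0,0]+[K[0,2],K[1,2]]
def blue(f):
    h=cv2.cvtColor(f["color"],cv2.COLOR_BGR2HSV)
    return cv2.inRange(h,(105,100,40),(125,255,255))
def blobs(m,amin):
    c,_=cv2.findContours(m,cv2.RETR_EXTERNAL,cv2.CHAIN_APPROX_NONE)
    return [k for k in c if cv2.contourArea(k)>amin]
E
python3 - <<'E'
from h import *
t=load("top0.npz");s=load("scene0.npz")
for k in blobs(blue(t),300):
    w=cast(t,k[:,0],34)[:,:2].astype(np.float32);print("top",cv2.minAreaRect(w),cv2.boundingRect(k))
print("cradle ends",cast(t,[[356,262],[349,312]],36),"eyep",cast(t,[[450,297],[480,292]],440),"dish",cast(t,[320,243],15))
a=cv2.resize(t["color"][225:335,260:400],None,fx=4,fy=4,interpolation=3)[:440,:560]
b=cv2.resize(s["color"][270:380,255:415],None,fx=3.5,fy=3.5)
c=cv2.resize(b,(560,385))[:,:]
cv2.imwrite("pics/z.png",cv2.resize(np.vstack([a,c]),(400,590)))
E
```

```text
top ((535.5995483398438, 283.7902526855469), (174.04881286621094, 113.79483032226562), 87.588134765625) (268, 270, 51, 34)
top ((811.271484375, 975.634033203125), (186.61038208007812, 100.45951843261719), 82.4312744140625) (76, 191, 56, 33)
cradle ends [[627.77107676  63.8281195   36.        ]
 [451.04456503  87.312531    36.        ]] eyep [[ 468.94821864 -167.81443435  440.        ]
 [ 484.05292185 -250.69935646  440.        ]] dish [[698.38237104 192.75688979  15.        ]]
```

View pics/z.png

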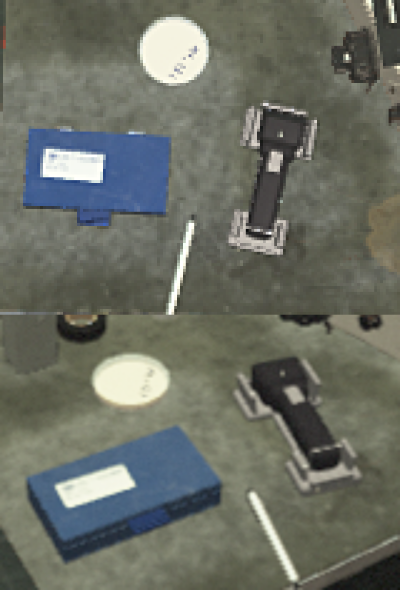

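Zoom: the scanner head is at the far end (top crop (283,130)) with the beam pointing away from the robot. The tab at (93,217) faces the robot. The pen lies between box and cradle. Next I bring the wrist camera over the work.

```bash
cat > rel.py <<'E'
# usage: rel.py x,y,z,yawdeg ...  -> rows in present tool axes
import sys
from h import *
s=status.state();R=rot(s["eef_rot"]).as_matrix()
yaw=np.degrees(np.arctan2(R[1,0],R[0,0]))
print("t %.2f"%s["t"],"pos",s["tool_pos"].round(1),"yaw %.2f"%yaw,"tilt %.2f"%np.degrees(np.arccos(-R[2,2])),"w %.3f"%s["grip_width"],"gf %.1f"%s["grasp_force"],"F",s["force"].round(1))
for a in sys.argv[1:]:
    x,y,z,w=map(float,a.split(","))
    print((R.T@(np.array([x,y,z])-s["tool_pos"])).round(1),"turn %.3f"%np.radians(yaw-w))
E
python3 rel.py 340,-330,330,5 430,150,360,-5
```

```text
t 0.10 pos [ 149.6 -606.5  252.7] yaw 13.85 tilt 0.06 w 0.998 gf 0.0 F [ 1.2 -0.8 -0.4]
[ 251.1 -223.   -77. ] turn 0.155
[ 453.4 -667.5 -106.6] turn 0.329
```

Emit:
{"api": "drive_effector", "payload": {"plan": [251, -223, -77, 0.155, 251, -223, -77, 0.155, 251, -223, -77, 0.155, 251, -223, -77, 0.155, 251, -223, -77, 0.155, 251, -223, -77, 0.155], "finger_gap": 1.0}}

```text
t: 0.85
tool_pos: [341.6, -327.5, 331.0]
eef_rot: [0.0, 0.999, 0.045, 0.0]
force: [0.7, -1.0, -0.5]
grip_width: 1.002
grasp_force: 0.0
```

```bash
python3 rel.py 340,-330,330,5 430,150,360,-5
```

```text
t 0.85 pos [ 341.6 -327.5  331. ] yaw 5.16 tilt 0.05 w 1.002 gf 0.0 F [ 0.7 -1.  -0.5]
[-1.8  2.3  1. ] turn 0.003
[ 131.  -467.6  -29.1] turn 0.177
```

Emit:
{"api": "drive_effector", "payload": {"plan": [131, -468, -29, 0.177, 131, -468, -29, 0.177, 131, -468, -29, 0.177, 131, -468, -29, 0.177, 131, -468, -29, 0.177, 131, -468, -29, 0.177, 131, -468, -29, 0.177, 131, -468, -29, 0.177, 131, -468, -29, 0.177, 131, -468, -29, 0.177]}}

```text
t: 2.1
tool_pos: [429.8, 147.0, 358.9]
eef_rot: [0.0, 0.999, -0.045, -0.0]
force: [-0.2, -0.8, 0.2]
grip_width: 1.003
grasp_force: 0.0
```

```bash
python3 - <<'E'
from h import *
f=grab("wrist");np.savez("w1.npz",**f);print(f["camera_matrix"],f["tool_from_camera"].round(3))
cv2.imwrite("pics/w1.png",f["color"])
E
```

```text
[[371.64829954   0.         321.49526961]
 [  0.         371.64829954 242.09904598]
 [  0.           0.           1.        ]] [[ 1.00000e-03 -9.56000e-01 -2.92000e-01  7.51090e+01]
 [ 1.00000e+00  1.00000e-03 -1.00000e-03  3.40000e-01]
 [ 1.00000e-03 -2.92000e-01  9.56000e-01 -1.20229e+02]
 [ 0.00000e+00  0.00000e+00  0.00000e+00  1.00000e+00]]
```

View pics/w1.png

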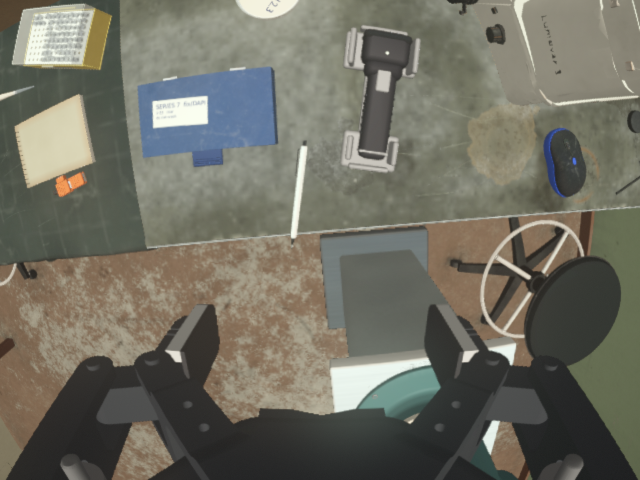

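The wrist view shows the box's lid at (138..276, 67..157) and the tab at (208,158). The scanner runs from its head (387,45) to its tail (375,155), with cradle cheeks at both ends. I measure these by mask.

```bash
cat > meas.py <<'E'
from h import *
def line(p):  # fit
    return cv2.fitLine(p.astype(np.float32),cv2.DIST_HUBER,0,.01,.01).ravel()
def box(f):
    m=cv2.morphologyEx(blue(f),cv2.MORPH_CLOSE,np.ones((5,5)))
    k=max(blobs(m,300),key=cv2.contourArea)
    mm=np.zeros_like(m);cv2.drawContours(mm,[k],-1,255,-1)
    mt=cv2.morphologyEx(mm,cv2.MORPH_OPEN,np.ones((41,41)))
    kk=max(blobs(mt,300),key=cv2.contourArea)
    r=cv2.minAreaRect(cast(f,kk[:,0],34)[:,:2].astype(np.float32))
    ys,xs=np.nonzero(cv2.erode(mm-mt,np.ones((3,3))));tab=cast(f,np.c_[xs,ys],28.5)[:,:2]
    return r,cv2.boxPoints(r),np.median(tab,axis=0),len(xs)
def scanner(f,roi):
    h=cv2.cvtColor(f["color"],cv2.COLOR_BGR2HSV);x0,y0,x1,y1=roi
    m=np.zeros(h.shape[:2],np.uint8);m[y0:y1,x0:x1]=cv2.inRange(h[y0:y1,x0:x1],(0,0,0),(180,255,70))
    m=cv2.morphologyEx(m,cv2.MORPH_CLOSE,np.ones((7,7)))
    return m,max(blobs(m,200),key=cv2.contourArea)
E
python3 - <<'E'
from meas import *
f=load("w1.npz")
print(box(f))
m,k=scanner(f,(335,15,425,180))
w=cast(f,k[:,0],40)[:,:2];print("scanner",cv2.minAreaRect(w.astype(np.float32)))
# grip centreline
ys,xs=np.nonzero(m);P=cast(f,np.c_[xs,ys],40)[:,:2]
for a in range(440,660,15):
    q=P[(P[:,0]>=a)&(P[:,0]<a+15)]
    if len(q):print(a+7,q[:,1].min().round(1),q[:,1].max().round(1),q[:,1].mean().round(1),len(q))
# light cradle parts
h=cv2.cvtColor(f["color"],cv2.COLOR_BGR2HSV)
c=np.zeros(h.shape[:2],np.uint8);c[15:180,335:425]=cv2.inRange(h[15:180,335:425],(0,0,125),(180,60,255))
c=cv2.bitwise_or(c,m)
k=max(blobs(cv2.morphologyEx(c,cv2.MORPH_CLOSE,np.ones((5,5))),300),key=cv2.contourArea)
r=cv2.minAreaRect(cast(f,k[:,0],36)[:,:2].astype(np.float32));print("cradle",r,cv2.boxPoints(r))
o=f["color"].copy();o[c>0]=(0,0,255);cv2.imwrite("pics/m1.png",o[0:200,100:440])
E
```

```text
Traceback (most recent call last):
  File "meas.py", line 9, in box
    kk=max(blobs(mt,300),key=cv2.contourArea)
ValueError: max() iterable argument is empty
```

```bash
sed -i 's/(105,100,40),(125,255,255)/(100,70,25),(130,255,255)/' h.py; cat > a.py <<'E'
from meas import *
f=load("w1.npz")
print(cv2.cvtColor(f["color"],cv2.COLOR_BGR2HSV)[[120,90,140,158],[240,200,180,208]],[(cv2.boundingRect(k),cv2.contourArea(k)) for k in blobs(blue(f),300)])
try: print(box(f))
except Exception as e: print(e)
m,k=scanner(f,(335,15,425,180))
w=cast(f,k[:,0],40)[:,:2];print("scanner",cv2.minAreaRect(w.astype(np.float32)))
ys,xs=np.nonzero(m);P=cast(f,np.c_[xs,ys],40)[:,:2]
for a in range(440,660,15):
    q=P[(P[:,0]>=a)&(P[:,0]<a+15)]
    if len(q):print(a+7,q[:,1].min().round(1),q[:,1].max().round(1),q[:,1].mean().round(1),len(q))
h=cv2.cvtColor(f["color"],cv2.COLOR_BGR2HSV)
c=np.zeros(h.shape[:2],np.uint8);c[15:180,335:425]=cv2.inRange(h[15:180,335:425],(0,0,125),(180,60,255))
c=cv2.bitwise_or(c,m)
k=max(blobs(cv2.morphologyEx(c,cv2.MORPH_CLOSE,np.ones((5,5))),300),key=cv2.contourArea)
r=cv2.minAreaRect(cast(f,k[:,0],36)[:,:2].astype(np.float32));print("cradle",r,cv2.boxPoints(r))
E
python3 a.py
```

```text
[[107  95 159]
 [108  88 157]
 [107  95 156]
 [110 106 132]] [((544, 128, 22, 69), 400.0), ((138, 67, 139, 99), 10289.0)]
(((546.1353149414062, 281.0426025390625), (173.416015625, 98.23777770996094), 84.38351440429688), array([[488.76617, 199.55807],
       [586.53235, 189.94363],
       [603.50446, 362.52713],
       [505.73828, 372.14157]], dtype=float32), array([490.18674863, 287.02999195]), 363)
scanner ((545.7000732421875, 71.24055480957031), (56.930450439453125, 154.82388305664062), 74.72032928466797)
462 71.5 83.4 77.5 18
477 66.8 98.5 90.6 53
492 62.1 97.8 82.9 68
507 58.7 94.2 80.8 83
522 55.1 91.8 77.1 90
537 52.6 88.2 72.7 91
552 49.0 84.7 69.9 83
567 39.1 84.7 61.8 165
582 30.4 85.6 60.7 271
597 26.4 85.3 61.7 98
612 24.5 82.8 54.5 260
627 55.1 80.1 69.9 48
cradle ((542.6727294921875, 66.73748779296875), (108.49967193603516, 201.81492614746094), 85.229736328125) [[437.60336    21.0671   ]
 [638.7192      4.2840347]
 [647.74207   112.407875 ]
 [446.62628   129.19095  ]]
```

```bash
python3 rel.py 484,287,130,-5.6
```

```text
t 2.15 pos [429.8 146.5 359. ] yaw -5.23 tilt 0.04 w 0.997 gf 0.0 F [-0.4 -0.7  0.1]
[  41.3 -145.   228.9] turn 0.006
```

Emit:
{"api": "drive_effector", "payload": {"plan": [41, -145, 229, 0.006, 41, -145, 229, 0.006, 41, -145, 229, 0.006, 41, -145, 229, 0.006, 41, -145, 229, 0.006, 41, -145, 229, 0.006], "finger_gap": 0.8}}

```text
t: 2.9
tool_pos: [483.3, 287.4, 128.8]
eef_rot: [0.001, 0.999, -0.048, -0.001]
force: [-0.3, -0.7, 0.8]
grip_width: 0.802
grasp_force: 0.0
```

```bash
python3 - <<'E'
from meas import *
f=grab("wrist");np.savez("w2.npz",**f)
cv2.imwrite("pics/w2.png",f["color"])
try: print(box(f))
except Exception as e: print(e)
for n in("scene","top"):
  f=grab(n)
E
python3 rel.py 484,287,37,-5.6
```

```text
(((538.2183837890625, 282.80419921875), (173.84393310546875, 111.52546691894531), 87.49553680419922), array([[478.71066, 198.40193],
       [590.12964, 193.52858],
       [597.7261 , 367.20648],
       [486.30713, 372.07983]], dtype=float32), array([596.54565718, 368.81012114]), 3)
t 3.05 pos [484.4 287.1 131.4] yaw -5.59 tilt 0.08 w 0.798 gf 0.0 F [-0.   0.9 -0.2]
[-0.5  0.1 94.4] turn 0.000
```

View pics/w2.png

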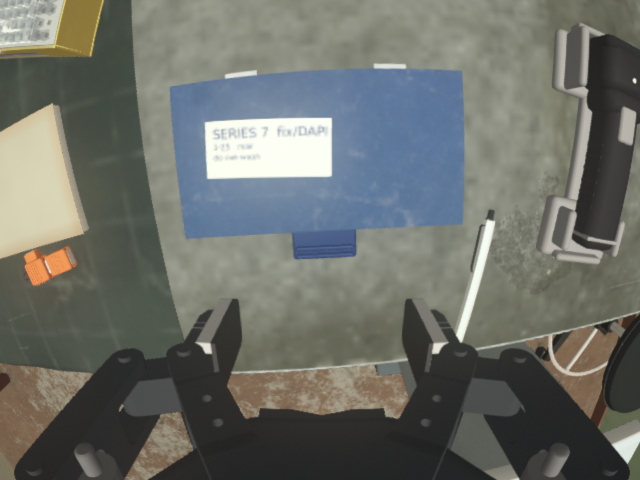

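The close view shows the lid corners at about (171,86), (462,70), (464,224) and (187,238). The tab's front corners are (295,259) and (356,256).

```bash
python3 - <<'E'
from h import *
f=load("w2.npz")
c=cast(f,[[171,86],[462,70],[464,224],[187,238]],34);print(c.round(1))
print("tab",cast(f,[[293,234],[354,231],[356,256],[295,259]],28.5).round(1))
for p,q in((0,3),(1,2)): print("yaw",np.degrees(np.arctan2(*(c[p]-c[q])[[1,0]])),np.linalg.norm(c[p]-c[q]))
for p,q in((0,1),(3,2)): print("yaw y",-np.degrees(np.arctan2(*(c[p]-c[q])[[0,1]])),np.linalg.norm(c[p]-c[q]))
E
```

```text
[[598.1 366.3  34. ]
 [590.7 193.1  34. ]
 [495.7 196.1  34. ]
 [503.2 370.4  34. ]]
tab [[497.6 303.4  28.5]
 [495.9 265.8  28.5]
 [479.5 265.6  28.5]
 [481.2 304.1  28.5]]
yaw -2.442024659533402 94.93072519322422
yaw -1.8002535739903145 95.08242034112253
yaw y -2.420703169601114 173.36804004736285
yaw y -2.4687012629205114 174.43304462801774
```

```bash
python3 rel.py 485,284.5,37,-2.4
```

```text
t 3.05 pos [484.4 287.1 131.4] yaw -5.59 tilt 0.08 w 0.798 gf 0.0 F [-0.   0.9 -0.2]
[ 0.8  2.5 94.4] turn -0.056
```

Emit:
{"api": "drive_effector", "payload": {"plan": [1, 2.5, 30, -0.056, 1, 2.5, 75, -0.056, 1, 2.5, 94, -0.056, 1, 2.5, 94, -0.056], "finger_gap": 0.8}}

```text
t: 3.55
tool_pos: [484.6, 285.2, 36.6]
eef_rot: [0.0, 1.0, -0.02, -0.0]
force: [-0.2, -0.1, 0.6]
grip_width: 0.802
grasp_force: 0.0
```

Emit:
{"api": "drive_effector", "payload": {"plan": [0, 0, 0, 0, 0, 0, 0, 0, 0, 0, 0, 0, 0, 0, 0, 0, 0, 0, 0, 0], "finger_gap": 0.3, "grip_force": 20}}

```text
t: 4.18
tool_pos: [485.3, 285.6, 37.8]
eef_rot: [-0.0, 1.0, -0.02, 0.001]
force: [-1.6, -3.9, 11.4]
grip_width: 0.459
grasp_force: 20.7
```

```bash
python3 rel.py
```

```text
t 4.17 pos [485.3 285.6  37.8] yaw -2.32 tilt 0.11 w 0.459 gf 20.7 F [-1.6 -3.9 11.4]
```

Emit:
{"api": "drive_effector", "payload": {"plan": [1.5, 0, -15, 0, 5, 0, -29, 0, 10, 0, -43, 0, 17.4, 0, -56, 0, 26, 0, -68, 0, 36, 0, -79, 0, 48, 0, -88, 0, 60, 0, -96, 0, 75, 0, -102, 0, 75, 0, -102, 0]}}

```text
t: 5.42
tool_pos: [560.5, 282.5, 138.7]
eef_rot: [-0.0, 1.0, -0.021, 0.0]
force: [-2.9, -5.0, 4.8]
grip_width: 0.458
grasp_force: 21.3
```

```bash
python3 - <<'E'
from h import *
f=grab("scene");w=grab("wrist")
cv2.imwrite("pics/s2.png",np.vstack([cv2.resize(f["color"][200:400,200:460],(520,400)),cv2.resize(w["color"],None,fx=.4,fy=.4)[:, :].repeat(1,0) if 0 else cv2.copyMakeBorder(cv2.resize(w["color"],(266,200)),0,0,0,254,cv2.BORDER_CONSTANT)]))
E
python3 rel.py
```

```text
t 5.53 pos [559.2 282.5 138.3] yaw -2.30 tilt 0.03 w 0.458 gf 21.2 F [-2.1 -4.4  4. ]
```

View pics/s2.png

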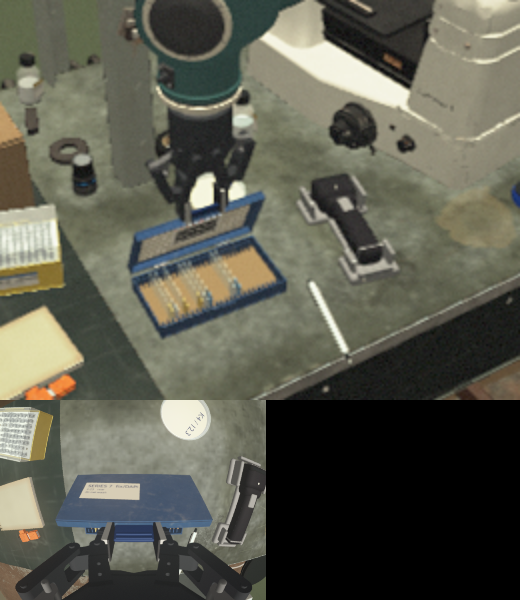

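The scene shows the lid raised to about 70° with the pads on the tab and the box in place. I carry on along the arc to the stop.

Emit:
{"api": "drive_effector", "payload": {"plan": [11, 0, -3, 0, 23, 0, -5.6, 0, 33, 0, -6.3, 0, 42, 0, -6.5, 0, 52, 0, -5.5, 0, 62, 0, -4, 0, 70, 0, -2, 0, 78, 0, 0.8, 0, 80, 0, 1.5, 0, 80, 0, 1.5, 0]}}

```text
t: 6.78
tool_pos: [640.1, 279.3, 136.8]
eef_rot: [-0.0, 1.0, -0.02, 0.0]
force: [-0.3, -5.2, 5.4]
grip_width: 0.456
grasp_force: 22.9
```

```bash
python3 rel.py
```

```text
t 6.78 pos [640.1 279.3 136.8] yaw -2.32 tilt 0.04 w 0.456 gf 22.9 F [-0.3 -5.2  5.4]
```

Emit:
{"api": "drive_effector", "payload": {"plan": [0, 0, 0, 0, 0, 0, 0, 0, 0, 0, 0, 0], "finger_gap": 0.85}}

```text
t: 7.15
tool_pos: [639.3, 279.6, 136.7]
eef_rot: [-0.0, 1.0, -0.02, -0.0]
force: [0.2, 0.9, -0.4]
grip_width: 0.85
grasp_force: 0.0
```

Emit:
{"api": "drive_effector", "payload": {"plan": [0, 0, -40, 0, 0, 0, -90, 0, -60, 40, -140, 0, -110, 80, -170, 0, -110, 80, -170, 0]}}

```text
t: 7.78
tool_pos: [524.8, 202.9, 308.2]
eef_rot: [0.0, 1.0, -0.02, 0.001]
force: [1.0, -0.1, 0.2]
grip_width: 0.852
grasp_force: 0.0
```

```bash
python3 - <<'E'
from h import *
f=grab("scene");w=grab("wrist");np.savez("w3.npz",**w);np.savez("s3.npz",**f)
cv2.imwrite("pics/s3.png",np.vstack([cv2.resize(f["color"][230:400,220:440],(600,330)),cv2.copyMakeBorder(cv2.resize(w["color"][:360],(480,270)),0,0,0,120,cv2.BORDER_CONSTANT)]))
E
```

```text
(no output)
```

View pics/s3.png

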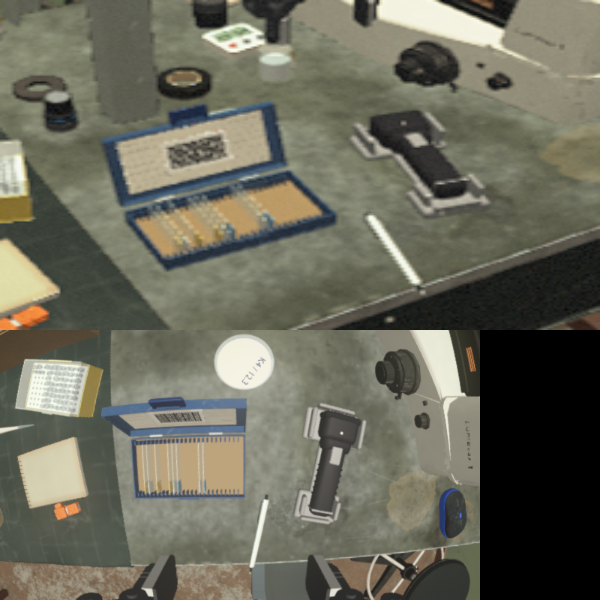

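Scene: the lid leans back, with the label at about (293,309) in the full frame. In the wrist frame the label is at (237,116), the scanner head at (453,127) and the tail at (430,240). I triangulate the label and fit the scanner axis.

```bash
cat > b.py <<'E'
from meas import *
from scipy.optimize import least_squares
s=load("s3.npz");w=load("w3.npz")
print("label",least_squares(lambda X:np.r_[proj(s,X)[0]-[292.6,308.8],proj(w,X)[0]-[237,116]],[620,280,68]).x.round(1),"expect",(np.array([547.6,281.5])+76.2*np.array([.999,-.042])).round(1),67.8)
o=proj(w,[547.6+90.2,281.5-3.8,131]);print("tab top proj",o)
h=cv2.cvtColor(w["color"],cv2.COLOR_BGR2HSV);x0,y0,x1,y1=380,85,500,275
V=cv2.GaussianBlur(h[...,2],(3,3),0)
m=np.zeros(V.shape,np.uint8);m[y0:y1,x0:x1]=cv2.inRange(V[y0:y1,x0:x1],0,75)
E_=[]
for r in range(155,225):
    c=np.nonzero(m[r])[0]
    if len(c): E_.append([r,c.min(),c.max()])
E_=np.array(E_);L=cast(w,E_[:,[1,0]],38)[:,:2];Rr=cast(w,E_[:,[2,0]],38)[:,:2]
M=(L+Rr)/2
for n,q in(("L",L),("R",Rr),("M",M)):
    v=line(q);v=v*np.sign(v[0]) if 0 else v;print(n,"yaw %.2f"%np.degrees(np.arctan(v[1]/v[0])),v[2:].round(1))
print("width",np.median(np.linalg.norm(L-Rr,axis=1)))
c=cv2.resize(w["color"][80:280,370:510],None,fx=3.0,fy=3.0,interpolation=cv2.INTER_CUBIC)
mm=cv2.resize(cv2.cvtColor(m[80:280,370:510],cv2.COLOR_GRAY2BGR),(280,400))
cv2.imwrite("pics/z3.png",c[:600])
print(E_[::10].tolist())
E
python3 b.py
```

```text
label [620.1 280.2  66.2] expect [623.7 278.3] 67.8
tab top proj [[221.76680237  91.71022664]]
L yaw -12.42 [534.6  90.1]
R yaw -12.38 [532.9  55.7]
M yaw -12.57 [533.6  72.8]
width 34.289996281649344
[[155, 428, 466], [165, 429, 459], [175, 427, 456], [185, 424, 454], [195, 422, 452], [205, 420, 449], [215, 417, 447]]
```

View pics/z3.png

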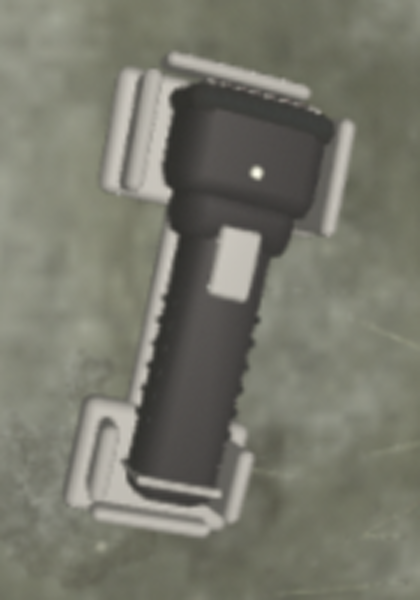

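The zoom shows the scanner seated between the cheeks. The right tail cheek's outer edge runs from about (452.7,231.7) to (450,253) in full pixels. The head's front edge is at (455,111) and the tail end at (430,243).

My rows can't tilt the tool. To get the 20° downward pitch, I plan to rest the grip across the right tail cheek with the head touching the bench, so it turns in the pads.

```bash
python3 - <<'E'
from h import *
w=load("w3.npz");z=w["z_map"]
def pt(u,v):
    K=w["camera_matrix"];p=(np.array([u,v])-[K[0,2],K[1,2]])/K[0,0];r=np.linalg.norm(p)
    d=np.r_[p*np.sin(r)/r,np.cos(r)];d=d/d[2]*z[int(round(v)),int(round(u))]
    T=w["toolT"]@w["tool_from_camera"];return (T[:3,:3]@d+T[:3,3]).round(1)
A=np.radians(-12.4);R2=np.array([[np.cos(A),np.sin(A)],[-np.sin(A),np.cos(A)]])
for n,u,v in(("grip",439,195),("head",448,130),("tailRcheek",449,240),("tailRcheek2",451,235),("tailLcheek",405,233),("headRcheek",483,140),("headLcheek",415,125),("tailstop",420,254),("headstop",450,103),("tailtop",430,238),("bench",520,200),("knob",540,120)):
    print(n,pt(u,v))
e=cast(w,[[455,111],[455,108]],30);print("headfront",e.round(1)); print("tailend",cast(w,[[429,241],[429,245]],38).round(1))
print("tail cheek outer",cast(w,[[452.7,231.7],[450,253]],36).round(1),"left",cast(w,[[398,213],[392,245]],30).round(1))
print("head cheeks",cast(w,[[487.3,120.7],[481.7,157.3],[411,104],[404,142]],36).round(1), "stops",cast(w,[[428,99],[472,112],[402,253],[440,259]],20).round(1))
print("base edge, mouse",cast(w,[[553,185],[587,260]],[[30]][0][0]).round(0))
print(status.state()["joint_positions"].round(2))
E
```

```text
grip [529.8  73.3  43. ]
head [600.7  64.1  44.1]
tailRcheek [474.6  55.   31.7]
tailRcheek2 [481.   53.4  33.1]
tailLcheek [485.4 109.   33.2]
headRcheek [591.   17.9  34.4]
headLcheek [605.5  98.4  34.7]
tailstop [455.   86.8  20.1]
headstop [632.6  50.3  13.2]
tailtop [480.5  81.3  40.3]
bench [ 5.152e+02 -5.550e+01  1.000e-01]
knob [ 6.207e+02 -8.280e+01 -3.000e-01]
headfront [[622.5  50.5  30. ]
 [625.8  50.4  30. ]]
tailend [[476.3  81.6  38. ]
 [471.6  81.4  38. ]]
tail cheek outer [[485.7  52.6  36. ]
 [460.   54.3  36. ]] left [[508.  116.8  30. ]
 [470.8 123.2  30. ]]
head cheeks [[613.1  13.2  36. ]
 [571.4  20.   36. ]
 [628.2 102.6  36. ]
 [587.1 111.2  36. ]] stops [[635.6  78.8  20. ]
 [622.9  25.5  20. ]
 [457.2 109.   20. ]
 [447.3  60.9  20. ]]
base edge, mouse [[ 540.  -87.   30.]
 [ 437. -165.   30.]]
[ 0.23  0.35 -0.82  1.69  0.28  1.22 -2.27]
```

```bash
python3 rel.py 500,68,260,167.6
```

```text
t 7.88 pos [525.2 202.7 308.9] yaw -2.35 tilt 0.20 w 0.849 gf 0.0 F [ 0.7 -0.3  0.9]
[-19.9 135.6  49. ] turn -2.966
```

Emit:
{"api": "drive_effector", "payload": {"plan": [-20, 50, 0, -0.18, -20, 100, 20, -0.36, -20, 136, 49, -0.54, -20, 136, 49, -0.72, -20, 136, 49, -0.9, -20, 136, 49, -1.08, -20, 136, 49, -1.26, -20, 136, 49, -1.44, -20, 136, 49, -1.62, -20, 136, 49, -1.8], "finger_gap": 0.85}}

```text
t: 9.12
tool_pos: [501.2, 69.0, 257.6]
eef_rot: [-0.0, 0.635, 0.773, 0.0]
force: [-0.4, -0.2, 0.3]
grip_width: 0.852
grasp_force: 0.0
```

Emit:
{"api": "drive_effector", "payload": {"plan": [0, 0, 0, -0.18, 0, 0, 0, -0.36, 0, 0, 0, -0.54, 0, 0, 0, -0.72, 0, 0, 0, -0.9, 0, 0, 0, -1.08, 0, 0, 0, -1.166, 0, 0, 0, -1.166]}}

```text
t: 10.12
tool_pos: [501.1, 69.0, 257.6]
eef_rot: [-0.0, 0.108, 0.994, 0.0]
force: [-0.4, 0.2, -0.2]
grip_width: 0.849
grasp_force: 0.0
```

```bash
python3 - <<'E'
from h import *
w=grab("wrist");np.savez("w4.npz",**w)
E
python3 rel.py 555.8,67.9,120,167.6  555.8,67.9,31,167.6; python3 -c "
from bench import bot, status, grab_frame;print(status.state()['joint_positions'])"
```

```text
t 10.18 pos [501.1  69.  257.7] yaw 167.53 tilt 0.04 w 0.852 gf 0.0 F [ 0.5  0.2 -0.1]
[-53.7  10.7 137.6] turn -0.001
[-53.7  10.6 226.6] turn -0.001
[ 0.79586395  0.46175752 -1.25062078  1.87312874  0.47897636  1.15849654
  0.72777646]
```

Emit:
{"api": "drive_effector", "payload": {"plan": [-30, 6, 50, 0, -54, 10.7, 100, 0, -54, 10.7, 150, 0, -54, 10.7, 190, 0, -54, 10.7, 215, 0, -54, 10.7, 226.5, 0, -54, 10.7, 226.5, 0], "finger_gap": 0.85}}

```text
t: 11.05
tool_pos: [555.8, 67.8, 31.2]
eef_rot: [-0.0, 0.108, 0.994, 0.0]
force: [0.3, 0.0, -0.4]
grip_width: 0.849
grasp_force: 0.0
```

Emit:
{"api": "drive_effector", "payload": {"plan": [0, 0, 0, 0, 0, 0, 0, 0, 0, 0, 0, 0, 0, 0, 0, 0, 0, 0, 0, 0], "finger_gap": 0.2, "grip_force": 30}}

```text
t: 11.68
tool_pos: [556.3, 67.4, 32.2]
eef_rot: [0.001, 0.108, 0.994, -0.0]
force: [-1.8, -2.6, 7.9]
grip_width: 0.394
grasp_force: 29.8
```

```bash
python3 rel.py; python3 -c "
from bench import bot, status, grab_frame;print(status.state()['joint_positions'])"
```

```text
t 11.68 pos [556.3  67.4  32.2] yaw 167.61 tilt 0.07 w 0.394 gf 29.8 F [-1.8 -2.6  7.9]
[ 0.4956132   0.81947794 -0.89693998  1.89208703  0.84949342  0.86513656
  0.50806518]
```

Emit:
{"api": "drive_effector", "payload": {"plan": [0, 0, -20, 0, 0, 0, -60, 0, 0, 0, -100, 0, 0, 0, -100, 0], "grip_force": 20}}

```text
t: 12.18
tool_pos: [557.1, 68.0, 134.9]
eef_rot: [0.002, 0.108, 0.994, 0.0]
force: [-0.6, 0.7, -1.9]
grip_width: 0.397
grasp_force: 28.6
```

```bash
python3 rel.py 465.2,24,130,77.6 465.2,24,57,77.6; python3 -c "
from bench import bot, status, grab_frame;print(status.state()['joint_positions'].round(2))"
```

```text
t 12.18 pos [557.1  68.  134.9] yaw 167.63 tilt 0.27 w 0.397 gf 28.6 F [-0.6  0.7 -1.9]
[ 80.4 -62.7   4.5] turn 1.571
[ 80.7 -62.7  77.5] turn 1.571
[ 0.59  0.69 -1.03  1.85  0.7   1.01  0.61]
```

Emit:
{"api": "drive_effector", "payload": {"plan": [20, -16, 0, 0.18, 40, -32, 0, 0.36, 60, -47, 0, 0.54, 80, -63, 0, 0.72, 80, -63, 0, 0.9, 80, -63, 0, 1.08, 80, -63, 0, 1.26, 80, -63, 0, 1.44, 80, -63, 0, 1.571, 80, -63, 0, 1.571], "finger_gap": 0.2, "grip_force": 20}}

```text
t: 13.42
tool_pos: [464.0, 23.4, 131.3]
eef_rot: [0.0, 0.779, 0.627, -0.0]
force: [-0.3, 0.6, -0.9]
grip_width: 0.395
grasp_force: 28.5
```

```bash
python3 rel.py 465.2,24,57,77.6;  python3 - <<'E'
from h import *
f=grab("scene");np.savez("s5.npz",**f)
cv2.imwrite("pics/s5.png",cv2.resize(f["color"][230:400,280:500],(660,510)))
E
```

```text
t 13.43 pos [464.   23.4 131.3] yaw 77.69 tilt 0.02 w 0.395 gf 28.5 F [-0.3  0.6 -0.9]
[ 0.9  1.1 74.3] turn 0.002
```

View pics/s5.png

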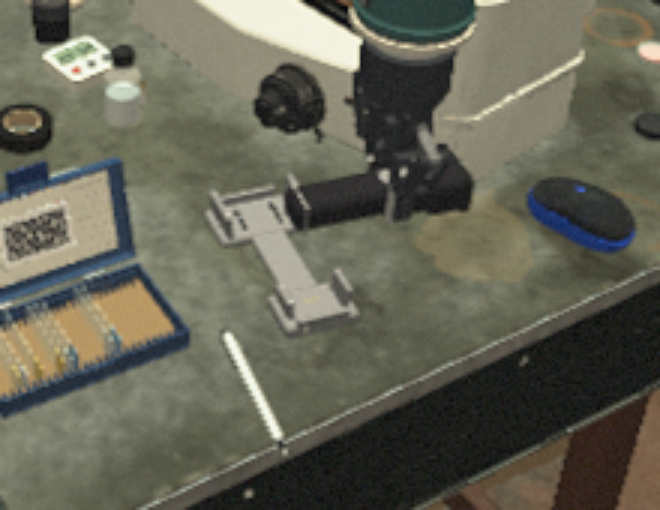

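The scanner is held level, pointing right, at about (385,200) in the crop and clear of the microscope base. Next I lower it onto the tail cheek.

Emit:
{"api": "drive_effector", "payload": {"plan": [1, 1, 40, 0, 1, 1, 70, 0, 1, 1, 76, 0, 1, 1, 78, 0, 1, 1, 80, 0, 1, 1, 82, 0, 1, 1, 84, 0, 1, 1, 84, 0]}}

```text
t: 14.48
tool_pos: [465.9, 23.1, 48.2]
eef_rot: [0.001, 0.779, 0.627, -0.0]
force: [-3.0, -5.7, 7.5]
grip_width: 0.393
grasp_force: 30.7
```

Emit:
{"api": "drive_effector", "payload": {"plan": [0, 0, 1.5, 0, 0, 0, 3, 0, 0, 0, 4, 0, 0, 0, 4, 0]}}

```text
t: 14.98
tool_pos: [465.8, 22.7, 44.3]
eef_rot: [0.001, 0.779, 0.626, -0.0]
force: [-3.8, -8.6, 12.0]
grip_width: 0.398
grasp_force: 32.4
```

```bash
python3 rel.py;  python3 - <<'E'
from h import *
f=grab("scene");np.savez("s6.npz",**f)
print([ (proj(f,[465,-49,z]).round(0)) for z in (0,40)],proj(f,[460,54,36]))
E
```

```text
t 14.97 pos [465.8  22.7  44.3] yaw 77.58 tilt 0.13 w 0.398 gf 32.4 F [-3.8 -8.6 12. ]
[array([[425., 320.]]), array([[427., 309.]])] [[397.14354083 324.61675167]]
```

```bash
cat > tilt.py <<'E'
# pitch of held scanner from wrist depth: top surface of the grip in tool frame
from h import *
w=grab("wrist");z=w["z_map"];K=w["camera_matrix"]
v,u=np.mgrid[0:480,0:640];p=np.c_[(u.ravel()-K[0,2])/K[0,0],(v.ravel()-K[1,2])/K[0,0]]
r=np.linalg.norm(p,axis=1)+1e-9;d=np.c_[p*(np.sin(r)/r)[:,None],np.cos(r)];d=d/d[:,2:]*z.reshape(-1,1)
T=w["tool_from_camera"];P=d@T[:3,:3].T+T[:3,3]
V=w["color"].max(2).ravel()
ok=(z.ravel()>0)&(abs(P[:,1])<9)&(P[:,0]>15)&(P[:,0]<95)&(P[:,2]>-70)&(P[:,2]<30)&(V<110)
Q=P[ok];
for a in range(15,95,8):
    q=Q[(Q[:,0]>=a)&(Q[:,0]<a+8)]
    if len(q)>5:print(a+4,"z %.1f y %.1f n %d"%(np.median(q[:,2]),np.median(q[:,1]),len(q)))
if len(Q)>50:
    l=cv2.fitLine(Q[:,[0,2]].astype(np.float32),cv2.DIST_HUBER,0,.01,.01).ravel();print("pitch head-down deg %.1f"%np.degrees(np.arctan(-l[1]/l[0])),l[2:])
E
python3 tilt.py
```

```text
19 z -15.2 y -0.2 n 1118
27 z -16.8 y 0.1 n 1271
35 z -18.4 y -0.1 n 1419
43 z -20.1 y 0.2 n 1596
51 z -21.7 y -0.1 n 1783
59 z -23.3 y -0.1 n 1971
67 z -25.0 y -0.1 n 2118
75 z -26.3 y -0.1 n 1496
83 z -26.0 y -0.1 n 2032
91 z -16.9 y 0.2 n 231
pitch head-down deg 10.7 [ 52.495907 -21.799456]
```

Emit:
{"api": "drive_effector", "payload": {"plan": [3, 0, 0, 0, 7, 0, 0, 0, 7, 0, 0.7, 0, 7, 0, 1.4, 0, 7, 0, 2, 0, 7, 0, 2, 0]}}

```text
t: 15.82
tool_pos: [467.4, 27.9, 42.5]
eef_rot: [0.002, 0.78, 0.626, -0.001]
force: [-6.4, -20.0, 22.7]
grip_width: 0.39
grasp_force: 35.5
```

```bash
python3 tilt.py
```

```text
19 z -18.1 y -0.2 n 1120
27 z -20.3 y -0.1 n 1266
35 z -22.5 y 0.2 n 1469
43 z -24.7 y 0.2 n 1682
51 z -26.9 y -0.1 n 1921
59 z -29.1 y -0.0 n 2182
67 z -31.3 y -0.0 n 2425
75 z -32.9 y -0.0 n 1721
83 z -30.2 y 0.1 n 1892
91 z -16.4 y -1.8 n 28
pitch head-down deg 14.3 [ 51.776318 -26.863956]
```

Emit:
{"api": "drive_effector", "payload": {"plan": [0, 0, 0.8, 0, 0, 0, 1.6, 0, 0, 0, 2.5, 0, 0, 0, 2.5, 0]}}

```text
t: 16.38
tool_pos: [467.5, 28.3, 40.2]
eef_rot: [0.002, 0.78, 0.626, -0.001]
force: [-7.1, -17.7, 25.3]
grip_width: 0.392
grasp_force: 37.1
```

```bash
python3 tilt.py | tail -4
```

```text
67 z -37.0 y 0.0 n 1930
75 z -38.4 y 0.0 n 2794
83 z -32.5 y 0.2 n 1508
pitch head-down deg 17.6 [ 50.907345 -31.453075]
```

```bash
sed -i 's/P\[:,0\]<95/P[:,0]<70/' tilt.py
```

Emit:
{"api": "drive_effector", "payload": {"plan": [0, 0, -20, 0, 0, 0, -60, 0, 0, 0, -90, 0, 0, 0, -90, 0, 0, 0, -90, 0]}}

```text
t: 17.05
tool_pos: [466.8, 30.5, 128.7]
eef_rot: [0.0, 0.779, 0.627, -0.0]
force: [-1.2, 0.3, -1.9]
grip_width: 0.389
grasp_force: 33.6
```

```bash
python3 tilt.py|tail -3; python3 rel.py; python3 -c "
from bench import bot, status, grab_frame;print(status.state()['joint_positions'].round(2))"
```

```text
59 z -34.2 y -0.0 n 2403
67 z -36.6 y 0.2 n 2033
pitch head-down deg 18.9 [ 46.698475 -29.998413]
t 17.10 pos [466.6  30.6 128.3] yaw 77.62 tilt 0.04 w 0.395 gf 33.6 F [-0.1  0.9 -2.4]
[ 0.51  0.41 -0.76  2.08  0.4   0.79 -0.7 ]
```

Emit:
{"api": "drive_effector", "payload": {"plan": [0, 0, -20, -0.18, 0, 0, -40, -0.36, 30, 0, -50, -0.54, 60, 0, -50, -0.72, 90, 0, -50, -0.9, 120, 0, -50, -1.08, 120, 0, -50, -1.26, 120, 0, -50, -1.44, 120, 0, -50, -1.62, 120, 0, -50, -1.745]}}

```text
t: 18.35
tool_pos: [492.3, 148.0, 177.8]
eef_rot: [-0.001, 0.018, 1.0, 0.0]
force: [0.3, -0.3, -1.8]
grip_width: 0.393
grasp_force: 33.5
```

```bash
python3 rel.py 462.3,285.5,150,177.6 462.3,285.5,123.4,177.6; python3 tilt.py|tail -1
```

```text
t 18.35 pos [492.3 148.  177.8] yaw 177.91 tilt 0.10 w 0.393 gf 33.5 F [ 0.3 -0.3 -1.8]
[ 34.9 136.3  27.9] turn 0.005
[ 34.9 136.3  54.5] turn 0.005
pitch head-down deg 18.8 [ 46.5182  -30.04636]
```

Emit:
{"api": "drive_effector", "payload": {"plan": [35, 40, 0, 0.005, 35, 85, 0, 0.005, 35, 125, 10, 0.005, 35, 136.3, 28, 0.005, 35, 136.3, 45, 0.005, 35, 136.3, 54.5, 0.005, 35, 136.3, 54.5, 0.005, 35, 136.3, 54.5, 0.005, 35, 136.3, 54.5, 0.005]}}

```text
t: 19.52
tool_pos: [463.7, 285.5, 124.8]
eef_rot: [0.0, 0.024, 1.0, 0.0]
force: [0.7, -0.3, -2.2]
grip_width: 0.395
grasp_force: 33.4
```

```bash
python3 rel.py 462.3,285.5,123.4,177.6; python3 tilt.py|tail -1; python3 - <<'E'
from h import *
f=grab("scene");np.savez("s7.npz",**f);t=grab("top");np.savez("t7.npz",**t)
cv2.imwrite("pics/s7.png",np.hstack([cv2.resize(f["color"][220:360,240:380],(400,400),interpolation=cv2.INTER_CUBIC),cv2.resize(t["color"][235:325,260:350],(400,400),interpolation=cv2.INTER_CUBIC)]))
E
```

```text
t 19.52 pos [463.7 285.5 124.8] yaw 177.28 tilt 0.04 w 0.395 gf 33.4 F [ 0.7 -0.3 -2.2]
[ 1.4 -0.   1.4] turn -0.006
pitch head-down deg 18.8 [ 46.50971 -30.03205]
```

```bash
cat > pl.py <<'E'
from h import *
f=load("s7.npz");z=f["z_map"];K=f["camera_matrix"]
v,u=np.mgrid[0:480,0:640];c=np.dstack([(u-K[0,2])/K[0,0]*z,(v-K[1,2])/K[1,1]*z,z]);P=(c-f["t"])@f["R"]
# card: inside the lid, 30..75 from hinge
ex=np.array([.999,-.042,0]);ey=np.array([.042,.999,0]);o=np.array([547.6,281.5,0])
B=np.dstack([(P-o)@ex,(P-o)@ey,P[...,2]])
hsv=cv2.cvtColor(f["color"],cv2.COLOR_BGR2HSV)
m=(z>0)&(abs(B[...,1])<65)&(B[...,2]>40)&(B[...,2]<105)&(B[...,0]>55)&(B[...,0]<110)&(hsv[...,1]<80)
q=B[m];A=np.c_[np.ones(len(q)),q[:,2],q[:,1]]
for _ in range(3):
    k=np.linalg.lstsq(A,q[:,0],rcond=None)[0];r=q[:,0]-A@k;g=abs(r)<2.5*np.std(r)+.1;q,A=q[g],A[g]
print("n",len(q),"lean back deg %.1f"%np.degrees(np.arctan(k[1])),"x at z67 %.1f"%(k[0]+67*k[1]),"yaw slope",k[2],np.std(r))
d=(z>0)&(hsv[...,2]<75)&(abs(B[...,1])<45)&(B[...,2]>70)&(B[...,2]<190)&(B[...,0]<20)&(B[...,0]>-190)
s=B[d];print("dark pts",len(s),"x max",np.percentile(s[:,0],[90,97,99.5]));h=s[s[:,0]>np.percentile(s[:,0],97)];print(h.mean(0),h[:,2].min(),h[:,2].max())
ys,xs=np.nonzero(m);print(np.median(xs),np.median(ys))
E
python3 pl.py
```

```text
n 736 lean back deg 17.9 x at z67 71.5 yaw slope 0.0022573123762749453 2.2760665394395287
dark pts 918 x max [-75.98318595 -36.8398375  -24.43418974]
[-29.23388361  18.04058793 113.72344894] 91.08700320053195 128.20375591386414
284.0 307.0
```

View pics/s7.png

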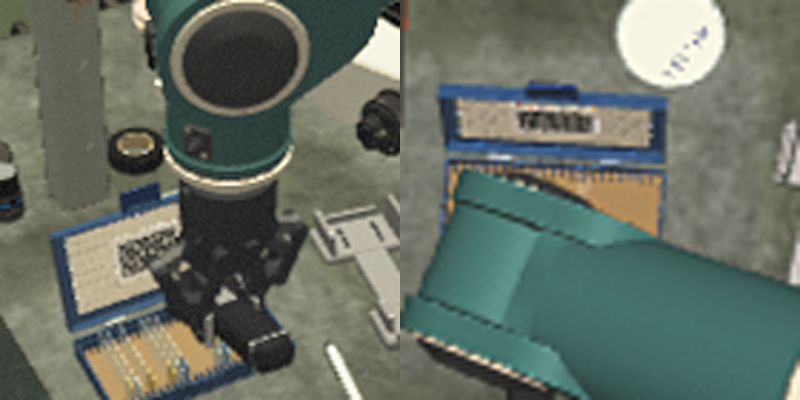

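The lid leans back about 18°, and the scanner, pitched 18.8°, looks at the label (scene crop (150,250)) from about 10 cm. I trim 2 mm down and hold.

Emit:
{"api": "drive_effector", "payload": {"plan": [0, 0, 2, -0.005, 0, 0, 2, -0.005, 0, 0, 2, -0.005, 0, 0, 2, -0.005, 0, 0, 2, -0.005, 0, 0, 2, -0.005, 0, 0, 2, -0.005, 0, 0, 2, -0.005, 0, 0, 2, -0.005, 0, 0, 2, -0.005]}}

```text
t: 20.92
tool_pos: [463.4, 285.7, 122.3]
eef_rot: [-0.0, 0.021, 1.0, 0.0]
force: [-0.7, -0.7, -2.0]
grip_width: 0.392
grasp_force: 33.4
```

Emit:
{"api": "drive_effector", "payload": {"plan": [0, 0, 0, 0, 0, 0, 0, 0, 0, 0, 0, 0, 0, 0, 0, 0, 0, 0, 0, 0, 0, 0, 0, 0, 0, 0, 0, 0, 0, 0, 0, 0]}}

```text
t: 21.92
tool_pos: [463.4, 285.7, 122.3]
eef_rot: [0.0, 0.021, 1.0, 0.0]
force: [0.0, 0.1, -2.6]
grip_width: 0.391
grasp_force: 33.4
```

```bash
python3 rel.py 440,285,200,177.6 556,67.9,160,167.6
```

```text
t 21.93 pos [463.4 285.7 122.3] yaw 177.61 tilt 0.00 w 0.391 gf 33.4 F [ 0.   0.1 -2.6]
[ 23.3  -1.6 -77.7] turn 0.000
[-101.6 -213.7  -37.7] turn 0.175
```

Emit:
{"api": "drive_effector", "payload": {"plan": [10, 0, -40, 0, 23, -2, -78, 0, 23, -2, -78, 0, 23, -2, -78, 0]}}

```text
t: 22.42
tool_pos: [440.5, 284.1, 199.7]
eef_rot: [-0.0, 0.021, 1.0, -0.0]
force: [-0.5, -0.3, -2.0]
grip_width: 0.396
grasp_force: 33.6
```

```bash
sed 's/P\[:,0\]<70/P[:,0]<125/;s/^for a/E=1\nfor a/' tilt.py > tail.py; cat >> tail.py <<'E'
p=np.radians(18.8);X=Q-[0,0,0.8];al=X[:,0]*np.cos(p)-X[:,2]*np.sin(p);hh=-X[:,0]*np.sin(p)-X[:,2]*np.cos(p)
print("tail along",np.percentile(al[(abs(hh)<20)],[95,99,99.9,100]).round(1));
for lo in range(-14,16,4):
    k=(hh>=lo)&(hh<lo+4)
    if k.sum()>5: print(lo+2,"max along %.1f"%np.percentile(al[k],99),k.sum())
E
python3 tail.py; python3 rel.py
```

```text
19 z -20.8 y -0.1 n 1090
27 z -23.5 y -0.1 n 1286
35 z -26.2 y -0.1 n 1511
43 z -28.9 y 0.1 n 1781
51 z -31.6 y 0.1 n 2051
59 z -34.3 y 0.1 n 2402
67 z -36.7 y 0.1 n 1954
75 z -38.0 y 0.0 n 2775
83 z -32.3 y -0.2 n 1463
pitch head-down deg 17.6 [ 50.005146 -30.957067]
tail along [87.6 87.9 88.1 88.2]
-8 max along 87.7 7
-4 max along 88.1 196
0 max along 88.1 284
4 max along 88.1 338
8 max along 88.0 820
12 max along 86.4 6323
16 max along 81.5 8341
t 22.48 pos [440.4 284.1 199.4] yaw 177.58 tilt 0.06 w 0.397 gf 33.6 F [ 0.7 -0.6 -2. ]
```

```bash
python3 - <<'E'
from h import *
for n,f in(("scene",grab("scene")),("top",grab("top")),("scene0",load("scene0.npz")),("top0",load("top0.npz"))):
    z=f["z_map"];K=f["camera_matrix"];v,u=np.mgrid[0:480,0:640]
    c=np.dstack([(u-K[0,2])/K[0,0]*z,(v-K[1,2])/K[1,1]*z,z]);P=(c-f["t"])@f["R"]
    A=np.radians(-12.4);ex=np.array([np.cos(A),np.sin(A),0]);ey=np.array([-np.sin(A),np.cos(A),0]);o=np.array([544,70.5,0])
    x=(P-o)@ex;y=(P-o)@ey;h=P[...,2]
    m=(z>0)&(abs(x)<115)&(abs(y)<60)&(h>5)&(h<50)
    g=lambda k:(np.percentile(x[m&k],[0.5,99.5]).round(1),np.percentile(y[m&k],[.5,99.5]).round(1),(m&k).sum())
    print(n,"all",g(h>5),"| head cheeks",g((x>20)&(h>22)),"| tail",g((x<-40)&(h>22)),"h",np.percentile(h[m],99).round(1))
E
```

```text
scene all (array([-96.1,  89.4]), array([-44.8,  43. ]), np.int64(1156)) | head cheeks (array([30.3, 78.7]), array([-45.7,  41.5]), np.int64(103)) | tail (array([-97.1, -54.5]), array([-34.4,  29. ]), np.int64(88)) h 36.3
top all (array([-87.2, 113.5]), array([-57.9,  57.8]), np.int64(908)) | head cheeks (array([30.7, 83.9]), array([-43.5,  41. ]), np.int64(66)) | tail (array([-89.1, -51.4]), array([-35. ,  28.6]), np.int64(49)) h 39.6
scene0 all (array([-95.9,  77.5]), array([-44.1,  43.1]), np.int64(1374)) | head cheeks (array([20.2, 77.3]), array([-44. ,  40.6]), np.int64(406)) | tail (array([-94.3, -40.4]), array([-33.7,  27.7]), np.int64(293)) h 47.7
top0 all (array([-111.1,  113.3]), array([-58. ,  56.2]), np.int64(1038)) | head cheeks (array([20.5, 85.5]), array([-43.1,  40.8]), np.int64(266)) | tail (array([-94.7, -41.2]), array([-33.2,  28.2]), np.int64(170)) h 49.5
```

```bash
python3 rel.py 551,68.9,200,167.6
```

```text
t 22.57 pos [440.2 284.3 199.4] yaw 177.60 tilt 0.08 w 0.397 gf 33.6 F [ 0.  -0.2 -1.3]
[-119.7 -210.6   -0.7] turn 0.175
```

Emit:
{"api": "drive_effector", "payload": {"plan": [-30, -50, 0, 0.05, -60, -100, 0, 0.1, -90, -150, 0, 0.175, -119.7, -210.6, 0, 0.175, -119.7, -210.6, 0, 0.175, -119.7, -210.6, 40, 0.175, -119.7, -210.6, 80, 0.175, -119.7, -210.6, 100, 0.175, -119.7, -210.6, 100, 0.175, -119.7, -210.6, 100, 0.175], "finger_gap": 0.2, "grip_force": 20}}

```text
t: 23.82
tool_pos: [551.7, 69.7, 101.5]
eef_rot: [0.001, 0.108, 0.994, 0.0]
force: [0.3, 0.5, -1.9]
grip_width: 0.395
grasp_force: 33.4
```

```bash
python3 rel.py 551,68.9,54,167.6
```

```text
t 23.82 pos [551.7  69.7 101.5] yaw 167.60 tilt 0.08 w 0.395 gf 33.4 F [ 0.3  0.5 -1.9]
[ 0.6 -1.  47.5] turn -0.000
```

Emit:
{"api": "drive_effector", "payload": {"plan": [0, -0.5, 25, 0, 0, -0.5, 42, 0, 0, -0.5, 48, 0, 0, -0.5, 48, 0]}}

```text
t: 24.32
tool_pos: [551.1, 68.9, 52.5]
eef_rot: [-0.0, 0.108, 0.994, 0.0]
force: [-0.6, -0.0, -1.3]
grip_width: 0.392
grasp_force: 33.5
```

Emit:
{"api": "drive_effector", "payload": {"plan": [0, 0, 2, 0, 0, 0, 4, 0, 0, 0, 6, 0, 0, 0, 8, 0, 0, 0, 8, 0]}}

```text
t: 24.95
tool_pos: [550.6, 69.3, 44.8]
eef_rot: [-0.0, 0.108, 0.994, 0.0]
force: [-7.5, 0.8, 8.5]
grip_width: 0.392
grasp_force: 35.0
```

```bash
python3 rel.py 551,68.9,29,167.6; python3 tilt.py | tail -1
```

```text
t 24.95 pos [550.6  69.3  44.8] yaw 167.62 tilt 0.02 w 0.392 gf 35.0 F [-7.5  0.8  8.5]
[-0.5 -0.3 15.8] turn 0.000
pitch head-down deg 14.4 [ 46.47681 -26.03307]
```

Emit:
{"api": "drive_effector", "payload": {"plan": [0, 0, 2, 0, 0, 0, 4, 0, 0, 0, 6, 0, 0, 0, 8, 0, 0, 0, 8, 0]}}

```text
t: 25.62
tool_pos: [550.8, 69.3, 36.8]
eef_rot: [-0.0, 0.108, 0.994, 0.0]
force: [-5.2, 2.3, 4.9]
grip_width: 0.391
grasp_force: 34.7
```

```bash
python3 tilt.py | tail -1
```

```text
pitch head-down deg 7.7 [ 45.39774 -20.25976]
```

Emit:
{"api": "drive_effector", "payload": {"plan": [0, 0, 2, 0, 0, 0, 4, 0, 0, 0, 6, 0, 0, 0, 6, 0]}}

```text
t: 26.18
tool_pos: [550.8, 69.2, 30.7]
eef_rot: [-0.0, 0.108, 0.994, 0.0]
force: [-3.5, 0.4, 3.6]
grip_width: 0.394
grasp_force: 34.7
```

```bash
python3 tilt.py; python3 rel.py; python3 tail.py|tail -9
```

```text
19 z -15.2 y 0.0 n 1220
27 z -15.6 y 0.0 n 1343
35 z -15.9 y 0.0 n 1460
43 z -16.4 y -0.0 n 1580
51 z -16.7 y -0.0 n 1689
59 z -17.1 y -0.0 n 1796
67 z -17.5 y -0.0 n 1625
pitch head-down deg 2.8 [ 44.696396 -16.423197]
t 26.23 pos [550.9  69.2  30.7] yaw 167.61 tilt 0.02 w 0.392 gf 34.6 F [-3.5  1.1  3.5]
pitch head-down deg 2.3 [ 51.610855 -16.65616 ]
tail along [86.  87.6 88.  88.1]
-12 max along 87.7 747
-8 max along 86.2 1798
-4 max along 77.8 3318
0 max along 64.4 3108
4 max along 49.9 2679
8 max along 36.0 2233
12 max along 23.9 133
```

Emit:
{"api": "drive_effector", "payload": {"plan": [0, 0, 1, 0, 0, 0, 2, 0, 0, 0, 2.5, 0, 0, 0, 2.5, 0]}}

```text
t: 26.78
tool_pos: [551.3, 69.2, 29.7]
eef_rot: [0.001, 0.108, 0.994, -0.0]
force: [-15.9, -2.2, 40.8]
grip_width: 0.398
grasp_force: 53.5
```

```bash
python3 tilt.py|tail -1; python3 rel.py
```

```text
pitch head-down deg 2.1 [ 44.6031  -15.93885]
t 26.82 pos [551.3  69.2  29.7] yaw 167.60 tilt 0.09 w 0.394 gf 53.5 F [-16.1  -1.6  41.1]
```

Emit:
{"api": "drive_effector", "payload": {"plan": [0, 0, -0.8, 0, 0, 0, -1.5, 0, 0, 0, -1.5, 0]}}

```text
t: 27.2
tool_pos: [551.2, 69.1, 30.1]
eef_rot: [0.0, 0.108, 0.994, 0.0]
force: [-6.5, 0.9, 14.9]
grip_width: 0.398
grasp_force: 43.5
```

Emit:
{"api": "drive_effector", "payload": {"plan": [0, 0, 0, 0, 0, 0, 0, 0], "finger_gap": 0.4}}

```text
t: 27.45
tool_pos: [551.2, 69.1, 30.0]
eef_rot: [0.0, 0.108, 0.994, 0.0]
force: [-6.0, 1.1, 13.0]
grip_width: 0.4
grasp_force: 6.7
```

Emit:
{"api": "drive_effector", "payload": {"plan": [0, 0, 0, 0, 0, 0, 0, 0], "finger_gap": 0.41}}

```text
t: 27.7
tool_pos: [551.2, 69.4, 30.0]
eef_rot: [0.0, 0.108, 0.994, 0.0]
force: [-4.3, 2.7, 11.7]
grip_width: 0.41
grasp_force: 5.5
```

```bash
python3 tilt.py|tail -1
```

```text
pitch head-down deg 0.0 [ 44.28647  -11.705679]
```

Emit:
{"api": "drive_effector", "payload": {"plan": [0, 0, 0, 0, 0, 0, 0, 0], "finger_gap": 0.45}}

```text
t: 28.0
tool_pos: [551.2, 68.4, 29.3]
eef_rot: [0.0, 0.108, 0.994, -0.0]
force: [0.7, 0.2, -0.1]
grip_width: 0.451
grasp_force: 0.0
```

Emit:
{"api": "drive_effector", "payload": {"plan": [0, 0, 0, 0, 0, 0, 0, 0, 0, 0, 0, 0, 0, 0, 0, 0], "finger_gap": 0.85}}

```text
t: 28.5
tool_pos: [551.0, 68.7, 29.3]
eef_rot: [-0.0, 0.108, 0.994, 0.0]
force: [0.4, -0.9, -0.2]
grip_width: 0.849
grasp_force: 0.0
```

Emit:
{"api": "drive_effector", "payload": {"plan": [0, 0, -20, 0, 0, 0, -60, 0, 0, 0, -110, 0, 0, 0, -110, 0]}}

```text
t: 29.0
tool_pos: [552.5, 69.3, 143.7]
eef_rot: [0.003, 0.108, 0.994, 0.0]
force: [0.2, 0.4, -0.4]
grip_width: 0.851
grasp_force: 0.0
```

```bash
python3 - <<'E'
from h import *
w=grab("wrist");np.savez("w9.npz",**w);f=grab("scene")
z=w["z_map"];K=w["camera_matrix"];v,u=np.mgrid[0:480,0:640];p=np.c_[(u.ravel()-K[0,2])/K[0,0],(v.ravel()-K[1,2])/K[0,0]]
r=np.linalg.norm(p,axis=1)+1e-9;d=np.c_[p*(np.sin(r)/r)[:,None],np.cos(r)];d=d/d[:,2:]*z.reshape(-1,1)
T=w["toolT"]@w["tool_from_camera"];P=d@T[:3,:3].T+T[:3,3]
A=np.radians(-12.4);ex=np.array([np.cos(A),np.sin(A),0]);ey=np.array([-np.sin(A),np.cos(A),0]);o=np.array([543,71,0])
x=(P-o)@ex;y=(P-o)@ey;h=P[:,2];V=w["color"].max(2).ravel()
for a in range(-90,100,10):
    k=(x>=a)&(x<a+10)&(abs(y)<30)&(h>39)&(h<60)&(z.ravel()>0)
    if k.sum()>5:print(a+5,"top %.1f y mid %.1f (%.1f..%.1f)"%(np.median(h[k]),np.percentile(y[k],[2,98]).mean(),*np.percentile(y[k],[2,98])))
k=(abs(y)<15)&(h>34)&(h<60)&(z.ravel()>0);print("x ext",np.percentile(x[k],[.3,99.7]))
k=(abs(y)<60)&(abs(x)<110)&(h>6)&(h<60)&(z.ravel()>0);print("cradle x ext",np.percentile(x[k],[.1,99.9]))
E
python3 rel.py
```

```text
-75 top 41.1 y mid -0.2 (-15.7..15.4)
-65 top 41.2 y mid -0.4 (-14.6..13.8)
-55 top 41.3 y mid -0.1 (-14.2..13.9)
-45 top 41.3 y mid -0.1 (-14.2..14.0)
-35 top 41.3 y mid -0.1 (-14.3..14.1)
-25 top 41.3 y mid -0.1 (-13.8..13.7)
-15 top 41.3 y mid -0.1 (-14.0..13.8)
-5 top 41.4 y mid -0.1 (-14.2..13.9)
5 top 43.2 y mid 0.1 (-13.8..14.0)
15 top 43.5 y mid 0.2 (-13.9..14.2)
25 top 43.1 y mid -0.1 (-19.9..19.7)
35 top 43.3 y mid -0.1 (-23.4..23.2)
45 top 45.3 y mid -0.1 (-25.7..25.4)
55 top 45.4 y mid -0.1 (-25.5..25.3)
65 top 45.7 y mid -0.1 (-26.7..26.4)
75 top 45.7 y mid 0.2 (-25.4..25.8)
x ext [-80.41779864  73.19590673]
cradle x ext [-91.8963722   79.63135037]
t 29.10 pos [551.2  68.5 140.4] yaw 167.57 tilt 0.08 w 0.849 gf 0.0 F [-0.4 -0.1 -0.1]
```

```bash
python3 - <<'E'
from h import *
f=load("s3.npz");z=f["z_map"];K=f["camera_matrix"];v,u=np.mgrid[0:480,0:640]
c=np.dstack([(u-K[0,2])/K[0,0]*z,(v-K[1,2])/K[1,1]*z,z]);P=((c-f["t"])@f["R"]).reshape(-1,3)[z.ravel()>0]
q=P[(P[:,0]>640)&(P[:,0]<860)&(P[:,1]>150)&(P[:,1]<420)]
for lo,hi in((10,50),(50,120),(120,300),(300,600)):
    k=q[(q[:,2]>lo)&(q[:,2]<hi)];print(lo,hi,len(k),k.min(0).round(),k.max(0).round(), np.percentile(k[:,0],5).round())
    H,_,_=np.histogram2d(k[:,0],k[:,1],bins=[range(640,880,40),range(150,450,45)]);print(H.astype(int))
E
python3 rel.py 560,200,230,177.6 690,275.5,230,177.6
```

```text
10 50 580 [739. 159.  10.] [860. 362.  50.] 781.0
[[  0   0   0   0   0   0]
 [  0   0   0   0   0   0]
 [  6   1   0   0   0   0]
 [  9   4 146  56  44   0]
 [ 63  66   0  42  84   0]]
50 120 505 [640. 244.  50.] [832. 420. 120.] 779.0
[[  0   0   0   0   3   0]
 [  0   0   0   0   0   1]
 [  0   0   0   0   0   0]
 [  0   0 270  98   4   0]
 [  0   0   0  74  55   0]]
120 300 1336 [762. 244. 120.] [836. 297. 300.] 775.0
[[  0   0   0   0   0   0]
 [  0   0   0   0   0   0]
 [  0   0   0   0   0   0]
 [  0   0 811 304   0   0]
 [  0   0   0 221   0   0]]
300 600 3208 [754. 238. 300.] [833. 303. 600.] 759.0
[[   0    0    0    0    0    0]
 [   0    0    0    0    0    0]
 [   0    0  258   32    0    0]
 [   0    3 1605  786    0    0]
 [   0    0    0  524    0    0]]
t 29.10 pos [551.2  68.5 140.4] yaw 167.57 tilt 0.08 w 0.849 gf 0.0 F [-0.4 -0.1 -0.1]
[ 19.6 130.3 -89.6] turn -0.175
[-91.1 232.  -89.5] turn -0.175
```

```bash
python3 rel.py 664,276.6,230,177.6
```

```text
t 29.10 pos [551.2  68.5 140.4] yaw 167.57 tilt 0.08 w 0.849 gf 0.0 F [-0.4 -0.1 -0.1]
[-65.5 227.5 -89.5] turn -0.175
```

Emit:
{"api": "drive_effector", "payload": {"plan": [0, 0, -60, 0, 0, 40, -90, -0.1, 20, 85, -90, -0.175, 0, 130, -90, -0.175, -20, 180, -90, -0.175, -40, 215, -90, -0.175, -66, 228, -90, -0.175, -66, 228, -90, -0.175, -66, 228, -90, -0.175], "finger_gap": 0}}

```text
t: 30.22
tool_pos: [663.8, 277.2, 228.7]
eef_rot: [-0.001, 0.021, 1.0, -0.0]
force: [-0.9, 0.2, 0.2]
grip_width: -0.001
grasp_force: 0.0
```

```bash
python3 rel.py 664,276.6,230,177.6 664,276.6,107,177.6
```

```text
t 30.23 pos [663.8 277.2 228.7] yaw 177.64 tilt 0.08 w -0.001 gf 0.0 F [-0.9  0.2  0.2]
[-0.2 -0.6 -1.3] turn 0.001
[ -0.4  -0.6 121.7] turn 0.001
```

Emit:
{"api": "drive_effector", "payload": {"plan": [0, 0, 40, 0, 0, 0, 80, 0, 0, 0, 110, 0, 0, 0, 122, 0, 0, 0, 122, 0]}}

```text
t: 30.85
tool_pos: [664.2, 276.9, 107.5]
eef_rot: [-0.0, 0.021, 1.0, -0.0]
force: [-0.1, -0.2, 0.3]
grip_width: -0.001
grasp_force: 0.0
```

Emit:
{"api": "drive_effector", "payload": {"plan": [6, 0, 0, 0, 12, 0, 0, 0, 20, 0, 0, 0, 28, 0, 0, 0, 36, 0, 0, 0, 44, 0, 0, 0, 52, 0, 0, 0, 60, 0, 0, 0, 60, 0, 0, 0]}}

```text
t: 31.98
tool_pos: [604.0, 279.8, 107.4]
eef_rot: [-0.0, 0.021, 1.0, -0.0]
force: [0.8, -0.2, -0.4]
grip_width: -0.002
grasp_force: 0.0
```

```bash
python3 rel.py
```

```text
t 31.98 pos [604.  279.8 107.4] yaw 177.64 tilt 0.01 w -0.002 gf 0.0 F [ 0.8 -0.2 -0.4]
```

Emit:
{"api": "drive_effector", "payload": {"plan": [8, 0, 0, 0, 16, 0, 0, 0, 24, 0, 0, 0, 32, 0, 0, 0, 40, 0, 0, 0, 48, 0, 0, 0, 56, 0, 0, 0, 64, 0, 0, 0, 72, 0, 0, 0, 80, 0, 0, 0]}}

```text
t: 33.22
tool_pos: [524.1, 283.0, 107.3]
eef_rot: [-0.0, 0.021, 1.0, 0.0]
force: [-0.8, 1.0, -0.3]
grip_width: 0.003
grasp_force: 0.0
```

```bash
python3 rel.py
```

```text
t 33.23 pos [524.1 283.  107.3] yaw 177.61 tilt 0.00 w 0.003 gf 0.0 F [-0.8  1.  -0.3]
```

Emit:
{"api": "drive_effector", "payload": {"plan": [6, 0, 2, 0, 12, 0, 4, 0, 16, 0, 6, 0, 16, 0, 6, 0, 16, 0, 6, 0, 16, 0, 6, 0]}}

```text
t: 33.98
tool_pos: [508.8, 283.7, 101.3]
eef_rot: [0.0, 0.021, 1.0, 0.0]
force: [0.8, 0.1, 0.2]
grip_width: 0.0
grasp_force: 0.0
```

```bash
python3 - <<'E'
from h import *
f=grab("scene");z=f["z_map"];K=f["camera_matrix"];v,u=np.mgrid[0:480,0:640]
c=np.dstack([(u-K[0,2])/K[0,0]*z,(v-K[1,2])/K[1,1]*z,z]);P=(c-f["t"])@f["R"]
B=np.dstack([(P-[547.6,281.5,0])@[.999,-.042,0],(P-[547.6,281.5,0])@[.042,.999,0],P[...,2]]);m=(blue(f)>0)&(z>0)&(abs(B[...,1])<95)&(abs(B[...,0])<150)
for a in range(-90,130,20):
    k=m&(B[...,0]>=a)&(B[...,0]<a+20)
    if k.sum()>5:print(a+10,np.percentile(B[...,2][k],[10,50,95]).round(1),k.sum())
E
```

```text
-60 [12.6 27.1 36.5] 241
-40 [11.3 31.7 35.8] 697
-20 [30.2 32.8 35.7] 381
0 [28.8 32.5 35.6] 184
20 [28.1 32.6 35.4] 186
40 [30.  32.9 35.4] 209
```

Emit:
{"api": "drive_effector", "payload": {"plan": [0, 0, -50, 0, 20, 0, -100, 0, 40, 0, -150, 0, 60, 0, -200, 0, 60, 0, -200, 0, 60, 0, -200, 0, 60, 0, -200, 0, 60, 0, -200, 0]}}

```text
t: 35.02
tool_pos: [448.7, 286.1, 300.6]
eef_rot: [-0.001, 0.021, 1.0, 0.0]
force: [1.0, -0.7, 0.6]
grip_width: -0.001
grasp_force: 0.0
```

```bash
python3 - <<'E'
from h import *
f=grab("scene");z=f["z_map"];K=f["camera_matrix"];v,u=np.mgrid[0:480,0:640]
def pc(f):
    z=f["z_map"];c=np.dstack([(u-K[0,2])/K[0,0]*z,(v-K[1,2])/K[1,1]*z,z]);return (c-f["t"])@f["R"]
P=pc(f);P0=pc(load("scene0.npz"))
for n,Q,g in(("now",P,f),("start",P0,load("scene0.npz"))):
    m=(blue(g)>0)&(Q[...,1]>180)&(Q[...,1]<390)&(Q[...,0]>470)&(Q[...,0]<620)&(Q[...,2]>28)&(Q[...,2]<42)
    q=Q[m];A=np.c_[np.ones(len(q)),q[:,:2]];k=np.linalg.lstsq(A,q[:,2],rcond=None)[0]
    print(n,len(q),q.mean(0).round(1),"slope deg",np.degrees(np.arctan(k[1:])).round(2))
d=cv2.absdiff(f["color"],load("scene0.npz")["color"]).max(2);m=(d>60).astype(np.uint8)
m[:, 480:]=0
print([cv2.boundingRect(k) for k in blobs(m,15)]);print(status.state()["t"],status.state()["tool_pos"])
E
```

```text
now 1644 [538.4 281.4  32.7] slope deg [ 0.39 -0.04]
start 1637 [538.5 281.2  32.8] slope deg [ 0.42 -0.08]
[(357, 301, 18, 23), (294, 189, 58, 93), (309, 170, 9, 8), (290, 146, 10, 20), (293, 141, 7, 6), (404, 123, 60, 28), (294, 101, 132, 83), (380, 84, 50, 16), (461, 68, 19, 39)]
35.075 [448.69069516 286.116165   300.70453216]
```

```bash
python3 - <<'E'
from h import *
v,u=np.mgrid[0:480,0:640]
A=np.radians(-12.4);ex=np.array([np.cos(A),np.sin(A),0]);ey=np.array([-np.sin(A),np.cos(A),0])
for n,f in(("now",grab("scene")),("start",load("scene0.npz"))):
    z=f["z_map"];K=f["camera_matrix"];c=np.dstack([(u-K[0,2])/K[0,0]*z,(v-K[1,2])/K[1,1]*z,z]);P=(c-f["t"])@f["R"]-[543,71,0]
    x,y,h=P@ex,P@ey,P[...,2]
    k=(z>0)&(abs(x)<100)&(abs(y)<32)&(h>39)&(h<60);print(n,k.sum(),np.percentile(x[k],[.5,50,99.5]).round(1),np.percentile(y[k],[1,50,99]).round(1),np.median(h[k]).round(1))
    hd=k&(x>45);print(" head y",np.percentile(y[hd],[2,98]).round(1),"tail y",np.percentile(y[k&(x<-20)],[2,98]).round(1), "col",u[k].mean().round(2),v[k].mean().round(2))
    w=(f["color"].min(2)>150)&(abs(x)<60)&(abs(y)<15)&(h>30);print(" sticker",u[w].mean().round(2),v[w].mean().round(2),w.sum())
E
```

```text
now 502 [-81.6  15.3  71.9] [-24.6   0.8  25.6] 43.0
 head y [-25.1  26.4] tail y [-13.7  14.7] col 372.89 305.18
 sticker 371.96 303.08 24
start 507 [-76.3  19.   77.1] [-28.   -2.3  23. ] 42.8
 head y [-28.7  23.3] tail y [-17.4  11.4] col 373.4 303.97
 sticker 372.32 301.36 22
```

```bash
python3 -c "
from bench import bot, status, grab_frame;print(bot.finish_job())"
```

```text
the job is handed in; nothing more can be done
None
```

I opened the lid to its stop, held the scanner on the barcode for about 2 s at roughly 10 cm, set it back level in its cradle (about 5 mm along and 3 mm across from where it lay), then swung the lid shut and handed the job in at about 35 s; no verdict came back.

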